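Fold down the sprung ware step and seat a trimming chuck on it

TASK

Fold the yellow sprung step down: ease its free edge over from behind, slowly, with no more than about 15 N, and once it goes over centre let its own spring carry it onto the stop; do not shove it onto the stop. Then set the pale trimming chuck over the round boss on the step, fully seated and upright, gently, because bisque chips when pressed with more than about 20 N, and let go. Leave the other things on the bench where they are.

Things in the scene. Friction and masses are not known exactly. Their poses are not given: they have to be found in the camera images.
- bracket: grey steel bracket screwed to the bench: base plate 150 x 150 x 10 mm, two upright cheeks (outer faces 122 mm apart) up to 106 mm tall by the hinge, drums outside them 150 mm over all. Origin on the bench straight under the hinge, z up. The hinge runs along its y; the stowed step leans to its +x, the step folds down to its -x
- hinge (a point): middle of the step's hinge axis, 70 mm above the bench, axes as the bracket's. The hinge is oil-damped, 0.4 N m per rad/s, so fast pushing costs several newtons more. The step's weight is unknown (0.18 to 0.63 kg)
- step (a joint): yellow sprung step. 0: stowed, leaning back 25 deg past upright; 2.007 rad: down, level, on its stop, top face 74 mm above the bench. The over-centre spring resists with about 7 to 8 N at the free edge up to 0.6 rad, then less, to none at a dead point between 1.1 and 1.3 rad that varies with its weight. Short of it the step springs back to 0; past it, it runs to the stop alone in 1 to 2 s
- edge (a point): middle of the step's free edge, on the face to push (the +x side when stowed, the top when down). The step is a plate 90 mm wide, 8 mm thick, centred on the hinge axis, reaching 130 mm from it; push on the strip 95 to 130 mm from the axis. Axes move with the step: z from hinge to free edge, x out of the pushed face, y along the hinge
- boss (a point): centre of the foot of the aluminium boss on the step's pushed face, 65 mm from the hinge axis and 4 mm out from the plate's middle; axes as edge, x along the boss. The boss is 41.6 mm in diameter and 14 mm tall, its top 3 mm chamfered; it stands upright once the step is down
- chuck: pale bisque trimming chuck: plain open tube, 58 mm outside, bore 44 mm right through, 60 mm tall, 0.16 to 0.28 kg, standing on the bench. Origin at the centre of its lower end, z up along the tube; it stays this way up
- chuck_red: red terracotta trimming chuck, same outer size as the pale one (58 mm diameter, 60 mm tall) but with a bore of only 28 mm: it does not fit the boss; leave it alone. Origin at the centre of its underside
- mug: blue mug, 76 mm wide, 85 mm tall; leave it alone. Origin at the centre of its underside
- bowl: pale bisque bowl, 120 mm wide, 55 mm tall; leave it alone. Origin at the centre of its underside
- jar_green: green jar, 60 mm wide, 80 mm tall; leave it alone. Origin at the centre of its underside
- jar_orange: orange jar, 60 mm wide, 80 mm tall; leave it alone. Origin at the centre of its underside
- brush: brush lying flat on the table; leave it alone
- rib: round wooden rib, 64 mm wide, 8 mm thick, lying flat; leave it alone. Origin at the centre of its underside

How it is judged:
By the outcome, as a careful person would: the job done as asked, in the order asked, and still so for the second after the job is handed in, with the robot touching nothing.
It also fails if it takes over 70 s, if anything falls off the work surface, if the arm or the gripper's body presses on something with over 40 N, if the wrist force passes 120 N, or if a joint passes its speed limit or range.

ROBOT

A 6-joint arm with a two-finger parallel gripper is mounted at the origin on the work surface. World frame = base frame: x ahead of the robot, y to its left, z up, the work surface at z = 0. Lengths are in m, angles in degrees, forces in N, time in s.
With the tool pointing down it reaches from about 0.375 to 0.9 m from the base axis. Payload 3.1 kg.
Tool frame: the origin (TCP) lies at the very end of the fingers, on their centre line; the grasp point (between the pads) lies 19 mm behind it; z points along the fingers, y is the line along which they close (so a half turn about z gives the same grasp; the last joint's range is limited). The gripper opens to 87 mm and grips with 3 to 60 N. Pads are 19 mm wide; open, the fingers measure 117 mm over their backs; the gripper's body (75 mm by 190 mm) begins 51 mm behind the grasp point.
Start: joints at [64.887, 30.224, 82.088, -0, 67.689, -10.227], TCP at [0.161, 0.604, 0.223] pointing down, gripper open.
Joint ranges: [-176.69, 176.69], [-43.24, 126.21], [12.49, 139.97], [-82, 262], [0, 151.66], [-163.58, 163.58]. Speed limits (degrees/s): [159.86, 159.86, 180, 180, 180, 180].

INTERFACE

Orientations are given as a 3x3 rotation matrix whose columns are the frame's x, y, z axes.
In Python, from rig import bot gives the robot as it stands.
- The arm moves only by the tool move_arm, never from a script. Its argument "increments" is a list of rows, each an object with "xyz": the shift along the tool's x, y, z in mm, a list of three; "roll": the turn about the tool's z in rad; "grip": the opening in per cent of the stroke, from 0 (shut) to 100 (fully open). A call has 1 to 5 rows; each row shifts and turns the commanded pose from where the row before left it, along the tool's axes as they then stand; what a row does not reach is not made up. A row lasts 1/12 s, in which the tool goes at most 41.7 mm and 7.16 degrees, less where a joint would pass 70% of its speed; a pose out of reach is approached as far as the arm can. A call is refused whole if a number of a shift passes 41.7 or a number of a turn 0.125, either way. A call with a gripper value outside its range is refused whole. The fingers move at their own pace and stop on an object; the grip force is fixed at half the most. Time passes only in rows, so rows that do not move let the fingers close. It gives the time, the measured TCP pose, the force, the opening and the grip force at its end, in the units of the state.
- bot.read_state(): the state, without advancing time (a new reading comes with each control period).
- bot.capture(name): name is "scene" or "top"; returns (picture, depth): 384x512x3 uint8, red, green, blue; 384x512 float32, m along the optical axis (not along the pixel's ray), 0 where there is no reading.
- bot.camera_model(name): a dict with "intrinsics" (3x3 intrinsics, pixels), "rvec" (rotation vector, rad) and "tvec" (3), from world to camera coordinates, as OpenCV has them. Camera axes: x right, y down, z forward; pixel columns grow to the right and rows downward; lengths in m; the calibration is good to about 2 mm. A picture is of the moment at which its call begins. camera_model takes no time and is no camera call.
- bot.hand_in(): hands the job in; it is judged then, once.
Trained networks look in the newest picture that a camera, given by its name, has taken for a name from the list of things; names that differ only in an ending like _2 or _b are one class to them, and where a whole thing is asked for, a point or a joint stands for the part that bears it (a point fixed in the world has none). Each returns a list of dicts, best first, with "conf" (0 to 1); they miss things now and then, are a little off and sometimes report something else, mostly with a low value. They report only what shows in the picture. A call takes as long as a camera call.
- bot.spot_in(label, camera): "at" ([x, y, z] in m, in the coordinates of the camera as it stood for that picture, good to about 4 mm: the middle of the surface that is visible of it).
- bot.trace(label, camera): "mask" (384x512 bool, what is visible of it).
The state is a dict: "time_s": time; "joint_positions": joint angles; "qvel": joint speeds; "tau": joint torques, N m; "position": TCP position; "tcp_rot": TCP orientation; "force": force on the tool from outside, world axes, zero at the start; "moment": the same for the moment, N m; "opening": opening from 0.0 (shut) to 1.0 (fully open); "grasp_force": force on a finger pad.
Only numpy, scipy, OpenCV 4.12 (cv2) and the standard library are available. Lean on these libraries where they do the work, as an engineer would, in place of code of your own. Each camera call takes 0.05 s, during which the arm holds its last target. There are 200 camera calls.

## Working session

There is one attempt and no reset: what is moved stays moved. The work goes in short steps, Python scripts to look and compute and a tool call to move; the robot and the scene stay as the last step left them, time stands still between calls to the robot, and variables do not carry over. Pictures are saved under pics/ and viewed, at most 10 in all, crops included, and the job is handed in when it is done.

Besides the shell and the picture viewer there is one more tool, called after "Call:" as name(argument=value, ...) on one line, values as JSON. move_arm: Moves the arm, as the interface text tells. Its arguments: {"type":"object","properties":{"increments":{"type":"array"}},"required":["increments"]}

```bash
mkdir -p pics; ls
cat > h.py <<'E'
import numpy as np, cv2
from rig import bot
def cam(n):
    m=bot.camera_model(n); R=cv2.Rodrigues(np.array(m["rvec"],float))[0]; return np.array(m["intrinsics"]),R,np.array(m["tvec"],float).ravel()
def toworld(n,p):
    K,R,t=cam(n); return (np.atleast_2d(p)-t)@R
def cloud(n,d):
    K,R,t=cam(n); v,u=np.mgrid[:d.shape[0],:d.shape[1]]
    P=np.stack([(u-K[0,2])/K[0,0]*d,(v-K[1,2])/K[1,1]*d,d],-1)
    W=(P.reshape(-1,3)-t)@R; W[d.ravel()==0]=np.nan
    return W.reshape(d.shape+(3,))
E
python3 - <<'E'
from h import *
np.set_printoptions(precision=3,suppress=True)
ims=[]
for n in("scene","top"):
    im,d=bot.capture(n); ims.append(im); W=cloud(n,d); np.save(n+'.npy',W)
    K,R,t=cam(n); print(n,'campos',-R.T@t)
    for l in["bracket","step","boss","edge","chuck","chuck_red","mug","bowl","jar_green","jar_orange","brush","rib"]:
        s=bot.spot_in(l,n)
        if l in("bracket","step","boss","chuck","chuck_red"):
            for k in bot.trace(l,n)[:1]:
                np.save(f'm_{n}_{l}.npy',k["mask"])
        for k in s[:2]: print(l,round(k["conf"],2),toworld(n,k["at"])[0])
cv2.imwrite('pics/a.png',cv2.resize(np.vstack(ims),None,fx=.78,fy=.78)[:,:,::-1])
print(bot.read_state())
E
```

```text
pics
scene campos [ 1.343 -0.227  1.021]
bracket 0.84 [0.61  0.157 0.028]
bracket 0.74 [0.771 0.209 0.063]
step 0.64 [0.626 0.16  0.146]
boss 0.58 [0.624 0.164 0.143]
edge 0.53 [0.627 0.158 0.149]
chuck 0.58 [ 0.48  -0.239  0.038]
chuck_red 0.92 [ 0.656 -0.167  0.054]
mug 0.62 [0.363 0.379 0.056]
bowl 0.58 [0.667 0.426 0.036]
jar_green 0.86 [0.771 0.209 0.061]
jar_orange 0.64 [ 0.776 -0.186  0.069]
jar_orange 0.19 [0.629 0.157 0.149]
brush 0.73 [ 0.427 -0.126  0.017]
brush 0.44 [ 0.774 -0.187  0.07 ]
rib 0.65 [0.391 0.166 0.01 ]
top campos [0.335 0.073 1.157]
bracket 0.79 [0.577 0.16  0.067]
step 0.8 [0.602 0.167 0.136]
boss 0.69 [0.696 0.425 0.026]
boss 0.62 [0.609 0.168 0.135]
edge 0.64 [0.607 0.165 0.134]
chuck 0.66 [ 0.458 -0.243  0.051]
chuck_red 0.9 [ 0.646 -0.159  0.06 ]
chuck_red 0.49 [ 0.461 -0.238  0.046]
mug 0.83 [0.353 0.394 0.028]
bowl 0.96 [0.697 0.424 0.029]
jar_green 0.76 [0.748 0.212 0.079]
jar_green 0.19 [ 0.413 -0.123  0.018]
jar_orange 0.7 [ 0.749 -0.177  0.082]
jar_orange 0.55 [0.353 0.39  0.031]
brush 0.63 [ 0.41  -0.119  0.018]
rib 0.92 [0.391 0.162 0.004]
{'time_s': 1.8, 'joint_positions': array([ 64.886,  30.22 ,  82.088,  -0.   ,  67.688, -10.227]), 'qvel': array([-0.072,  0.046, -0.004,  0.008,  0.076, -0.01 ]), 'tau': array([  0.   , -44.001, -17.698,   0.063,   0.051,  -0.   ]), 'position': array([0.161, 0.604, 0.223]), 'tcp_rot': array([[-0.966,  0.257,  0.   ],
       [ 0.257,  0.966,  0.   ],
       [-0.   ,  0.   , -1.   ]]), 'force': array([ 0.507, -0.619,  0.134]), 'moment': array([-0.005,  0.042, -0.027]), 'grasp_force': 0.0, 'opening': 0.9997714131745911}
```

View pics/a.png

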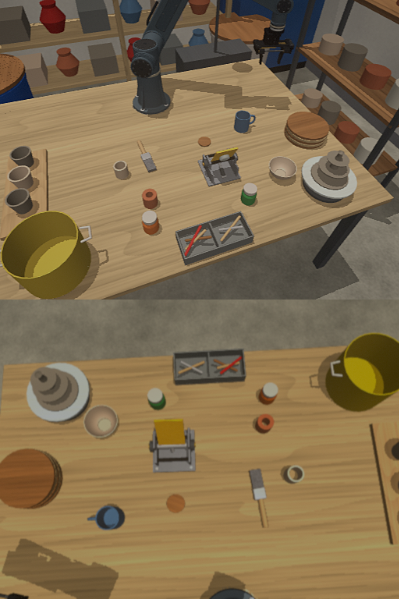

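The pictures show the bracket with the step stowed, leaning away from the robot (crop pixels: top about (170,445), scene about (220,160)). The pale chuck is at about (292,474) in the top view and the red one at (264,423). Next I fit the poses.

Run:
```python
from h import *
from scipy.optimize import least_squares
np.set_printoptions(precision=4,suppress=True)
for n in("scene","top"):
    W=np.load(n+'.npy')
    # chucks: top ring circle fit
    for l,c in(("chuck",(.46,-.24)),("red",(.648,-.162))):
        m=(np.hypot(W[...,0]-c[0],W[...,1]-c[1])<.05)&(W[...,2]>.054)&(W[...,2]<.07); P=W[m]
        if len(P)>8:
            (cx,cy),r=cv2.minEnclosingCircle(P[:,:2].astype(np.float32)); print(n,l,len(P),'c',cx,cy,'r',r,'z',np.median(P[:,2]))
    # step plate/yellow
    m=np.load(f'm_{n}_step.npy'); P=W[m]; P=P[np.isfinite(P[:,0])]
    P=P[(P[:,2]>.09)&(abs(P[:,0]-.6)<.12)&(abs(P[:,1]-.165)<.1)]
    print(n,'step',len(P),P.min(0),P.max(0))
    for s in range(3):
        c=np.median(P,0) if s==0 else P.mean(0)
        u,sv,vt=np.linalg.svd(P-c,full_matrices=False); P=P[abs((P-c)@vt[2])<.006]
    print(' normal',vt[2],'c',P.mean(0),len(P))
    top=P[P[:,2]>P[:,2].max()-.015]; print(' topmost',top[top[:,1].argmin()],top[top[:,1].argmax()])
    # bracket
    B=W[(abs(W[...,0]-.58)<.16)&(abs(W[...,1]-.165)<.12)]
    for lo,hi in((.006,.016),(.095,.112)):
        Q=B[(B[:,2]>lo)&(B[:,2]<hi)]
        if len(Q)>5: print(' slab',lo,len(Q),cv2.minAreaRect(Q[:,:2].astype(np.float32)),Q.min(0),Q.max(0))
im,d=bot.capture("top"); im2,d2=bot.capture("scene")
a=cv2.resize(im[160:320,150:330],None,fx=3.2,fy=3.2,interpolation=3); 
b=cv2.resize(im2[160:260,230:330],(512,512),interpolation=3)
cv2.imwrite('pics/b.png',cv2.resize(np.hstack([cv2.resize(a,(512,455)),cv2.resize(b,(455,455))]),(798,375))[:,:,::-1])
```

```text
scene chuck 108 c 0.46318116784095764 -0.2435847967863083 r 0.0296164583414793 z 0.0596100934146636
scene red 209 c 0.649169385433197 -0.1609325110912323 r 0.029642818495631218 z 0.06007446249118062
scene step 329 [0.5875 0.1189 0.0951] [0.6399 0.2097 0.1911]
 normal [-0.938   0.0354  0.3448] c [0.6271 0.1593 0.163 ] 212
 topmost [0.6302 0.1189 0.1817] [0.6392 0.2033 0.1885]
 slab 0.006 810 ((0.5766812562942505, 0.16581077873706818), (0.23304566740989685, 0.3123942017555237), 88.78790283203125) [0.4205 0.046  0.006 ] [0.7304 0.283  0.016 ]
 slab 0.095 145 ((0.5928589701652527, 0.1655656397342682), (0.12350425869226456, 0.049877602607011795), 87.177734375) [0.5651 0.1031 0.095 ] [0.6174 0.2264 0.1118]
top chuck 177 c 0.46091392636299133 -0.24337366223335266 r 0.029007770121097565 z 0.06022622904097305
top red 280 c 0.6481363773345947 -0.1609729826450348 r 0.02907264418900013 z 0.0608511534575742
top step 1089 [0.5808 0.1187 0.09  ] [0.6394 0.2086 0.1935]
 normal [-0.9033  0.0238  0.4284] c [0.6113 0.1635 0.145 ] 1085
 topmost [0.6336 0.119  0.188 ] [0.6336 0.2073 0.1895]
 slab 0.006 1415 ((0.5799546837806702, 0.16426436603069305), (0.23612554371356964, 0.31926652789115906), 89.59503173828125) [0.4203 0.0455 0.006 ] [0.7399 0.2819 0.016 ]
 slab 0.095 307 ((0.5899269580841064, 0.16370704770088196), (0.12085653841495514, 0.050776805728673935), 87.65380859375) [0.5643 0.1036 0.095 ] [0.6177 0.2251 0.112 ]
```

View pics/b.png

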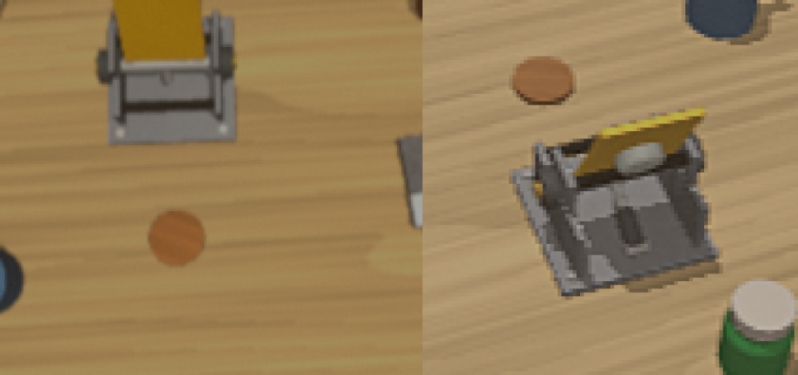

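Call:
move_arm(increments=[{"xyz": [0, 0, -10], "roll": -0.1125, "grip": 0}, {"xyz": [0, 0, -10], "roll": -0.1125, "grip": 0}, {"xyz": [-15, -11, -10], "roll": 0, "grip": 0}, {"xyz": [-28, -21, 0], "roll": 0, "grip": 0}, {"xyz": [-28, -21, 0], "roll": 0, "grip": 0}])

```text
time_s: 2.32
position: [0.2297, 0.549, 0.2534]
tcp_rot: [[-0.999, 0.032, 0.001], [0.032, 0.999, 0.002], [-0.001, 0.002, -1.0]]
force: [0.9, -0.3, -0.4]
opening: 0.709
grasp_force: 0.0
```

Run:
```python
from h import *
np.set_printoptions(precision=3,suppress=True)
a=np.radians(-2); R=np.array([[np.cos(a),-np.sin(a)],[np.sin(a),np.cos(a)]])
for n in("scene","top"):
    W=np.load(n+'.npy').reshape(-1,3); W=W[np.isfinite(W[:,0])]
    Q=(W[:,:2]-[.581,.165])@R
    for x in range(-80,90,15):
        m=(abs(Q[:,0]*1e3-x)<7.5)&(W[:,2]>.016)
        for s,lo,hi in(('in',0,.042),('ck',.042,.064),('out',.064,.09)):
            k=m&(abs(Q[:,1])>lo)&(abs(Q[:,1])<hi)
            if k.any(): print(n,x,s,'zmax %.3f'%W[k,2].max(),'|y| %.3f-%.3f'%(abs(Q[k,1]).min(),abs(Q[k,1]).max()))
    k=(W[:,2]>.095)&(W[:,2]<.112)&(abs(Q[:,1])<.085)&(abs(Q[:,1])>.046)&(abs(Q[:,0])<.06)
    print(Q[k].min(0),Q[k].max(0)); k=(abs(Q[:,0])<.08)&(abs(Q[:,1])<.1)&(W[:,2]<.02)&(W[:,2]>.0085)
    print('base',Q[k].min(0),Q[k].max(0))
print(bot.read_state()["tcp_rot"])
```

```text
scene -65 ck zmax 0.017 |y| 0.062-0.062
scene -50 in zmax 0.068 |y| 0.002-0.037
scene -50 ck zmax 0.071 |y| 0.047-0.061
scene -35 in zmax 0.067 |y| 0.017-0.039
scene -35 ck zmax 0.071 |y| 0.050-0.060
scene -20 ck zmax 0.105 |y| 0.053-0.061
scene -20 out zmax 0.082 |y| 0.065-0.074
scene -5 in zmax 0.077 |y| 0.000-0.042
scene -5 ck zmax 0.107 |y| 0.053-0.063
scene -5 out zmax 0.093 |y| 0.064-0.082
scene 10 in zmax 0.102 |y| 0.000-0.040
scene 10 ck zmax 0.114 |y| 0.043-0.064
scene 10 out zmax 0.093 |y| 0.064-0.078
scene 25 in zmax 0.133 |y| 0.000-0.042
scene 25 ck zmax 0.137 |y| 0.042-0.064
scene 25 out zmax 0.078 |y| 0.069-0.074
scene 40 in zmax 0.167 |y| 0.000-0.042
scene 40 ck zmax 0.169 |y| 0.042-0.062
scene 55 in zmax 0.191 |y| 0.000-0.041
scene 55 ck zmax 0.191 |y| 0.042-0.063
[-0.014 -0.061] [0.036 0.062]
base [-0.079 -0.075] [0.072 0.076]
top -65 in zmax 0.017 |y| 0.035-0.035
top -65 ck zmax 0.066 |y| 0.053-0.063
top -65 out zmax 0.017 |y| 0.065-0.065
top -50 in zmax 0.071 |y| 0.001-0.041
top -50 ck zmax 0.075 |y| 0.043-0.062
top -35 in zmax 0.068 |y| 0.001-0.035
top -35 ck zmax 0.072 |y| 0.043-0.062
top -35 out zmax 0.017 |y| 0.065-0.065
top -20 in zmax 0.062 |y| 0.000-0.019
top -20 ck zmax 0.111 |y| 0.052-0.063
top -20 out zmax 0.086 |y| 0.064-0.075
top -5 in zmax 0.090 |y| 0.000-0.042
top -5 ck zmax 0.112 |y| 0.042-0.064
top -5 out zmax 0.092 |y| 0.064-0.079
top 10 in zmax 0.125 |y| 0.000-0.042
top 10 ck zmax 0.121 |y| 0.042-0.064
top 10 out zmax 0.092 |y| 0.064-0.079
top 25 in zmax 0.156 |y| 0.000-0.042
top 25 ck zmax 0.153 |y| 0.042-0.061
top 40 in zmax 0.186 |y| 0.000-0.042
top 40 ck zmax 0.186 |y| 0.042-0.061
top 55 in zmax 0.194 |y| 0.001-0.042
top 55 ck zmax 0.191 |y| 0.044-0.062
[-0.016 -0.061] [0.035 0.06 ]
base [-0.08  -0.076] [0.07  0.073]
[[-0.999  0.032  0.001]
 [ 0.032  0.999  0.002]
 [-0.001  0.002 -1.   ]]
```

Call:
move_arm(increments=[{"xyz": [-30, -23, 0], "roll": 0, "grip": 0}, {"xyz": [-30, -23, 0], "roll": 0, "grip": 0}, {"xyz": [-30, -23, 0], "roll": 0, "grip": 0}, {"xyz": [-30, -23, 0], "roll": 0, "grip": 0}, {"xyz": [-30, -23, 0], "roll": 0, "grip": 0}])

```text
time_s: 2.73
position: [0.3767, 0.4272, 0.2528]
tcp_rot: [[-0.999, 0.035, 0.0], [0.035, 0.999, 0.0], [-0.0, 0.0, -1.0]]
force: [1.1, -0.1, 0.4]
opening: 0.333
grasp_force: 0.0
```

Call:
move_arm(increments=[{"xyz": [-30, -23, 0], "roll": 0, "grip": 0}, {"xyz": [-30, -23, 0], "roll": 0, "grip": 0}, {"xyz": [-30, -23, 0], "roll": 0, "grip": 0}, {"xyz": [-30, -23, 0], "roll": 0, "grip": 0}, {"xyz": [-30, -23, 0], "roll": 0, "grip": 0}])

```text
time_s: 3.15
position: [0.5227, 0.3069, 0.2527]
tcp_rot: [[-0.999, 0.035, 0.0], [0.035, 0.999, 0.0], [-0.0, 0.0, -1.0]]
force: [1.4, 0.7, -0.6]
opening: 0.023
grasp_force: 0.0
```

Call:
move_arm(increments=[{"xyz": [-30, -23, 0], "roll": 0, "grip": 0}, {"xyz": [-30, -23, 0], "roll": 0, "grip": 0}, {"xyz": [-30, -23, 0], "roll": 0, "grip": 0}, {"xyz": [-30, -23, 0], "roll": 0, "grip": 0}, {"xyz": [-30, -23, 0], "roll": 0, "grip": 0}])

```text
time_s: 3.57
position: [0.6686, 0.1867, 0.2525]
tcp_rot: [[-0.999, 0.035, -0.0], [0.035, 0.999, 0.0], [0.0, 0.0, -1.0]]
force: [-0.0, 1.3, 0.2]
opening: 0.005
grasp_force: 0.0
```

Call:
move_arm(increments=[{"xyz": [-20, -20, 0], "roll": 0, "grip": 0}, {"xyz": [0, 0, 0], "roll": 0, "grip": 0}])

```text
time_s: 3.73
position: [0.6912, 0.1619, 0.252]
tcp_rot: [[-0.999, 0.04, 0.004], [0.04, 0.999, -0.003], [-0.004, -0.002, -1.0]]
force: [-0.5, 0.2, 0.2]
opening: 0.01
grasp_force: 0.0
```

Call:
move_arm(increments=[{"xyz": [0, 0, 27], "roll": 0, "grip": 0}, {"xyz": [0, 0, 27], "roll": 0, "grip": 0}, {"xyz": [0, 0, 26], "roll": 0, "grip": 0}, {"xyz": [15, 0, 0], "roll": 0, "grip": 0}, {"xyz": [12, 0, 0], "roll": 0, "grip": 0}])

```text
time_s: 4.15
position: [0.657, 0.1686, 0.1693]
tcp_rot: [[-0.999, 0.035, -0.007], [0.035, 0.999, -0.0], [0.007, -0.0, -1.0]]
force: [-0.3, -0.3, 0.3]
opening: 0.004
grasp_force: 0.0
```

Call:
move_arm(increments=[{"xyz": [5, 0, 0], "roll": 0, "grip": 0}, {"xyz": [2, 0, 0], "roll": 0, "grip": 0}, {"xyz": [2, 0, 0], "roll": 0, "grip": 0}])

```text
time_s: 4.4
position: [0.6511, 0.1691, 0.1733]
tcp_rot: [[-0.999, 0.034, 0.002], [0.034, 0.999, 0.0], [-0.002, 0.0, -1.0]]
force: [-0.6, 0.6, 0.6]
opening: 0.008
grasp_force: 0.0
```

Call:
move_arm(increments=[{"xyz": [1, -3, 0], "roll": 0, "grip": 0}, {"xyz": [1, -3, 0], "roll": 0, "grip": 0}, {"xyz": [1.5, 0, 0], "roll": 0, "grip": 0}, {"xyz": [1.5, 0, 0], "roll": 0, "grip": 0}])

```text
time_s: 4.73
position: [0.6484, 0.1623, 0.1734]
tcp_rot: [[-0.999, 0.035, 0.007], [0.035, 0.999, -0.0], [-0.007, 0.0, -1.0]]
force: [7.1, -1.4, -2.7]
opening: 0.007
grasp_force: 3.5
```

Call:
move_arm(increments=[{"xyz": [1.5, 0, 0], "roll": 0, "grip": 0}, {"xyz": [1.5, 0, 0], "roll": 0, "grip": 0}, {"xyz": [1.5, 0, 0], "roll": 0, "grip": 0}])

```text
time_s: 4.98
position: [0.6464, 0.1623, 0.1743]
tcp_rot: [[-0.999, 0.035, 0.013], [0.035, 0.999, -0.0], [-0.013, 0.0, -1.0]]
force: [7.8, -1.2, 0.1]
opening: 0.006
grasp_force: 4.3
```

Call:
move_arm(increments=[{"xyz": [2, 0, -0.6], "roll": 0, "grip": 0}, {"xyz": [2.5, 0, -0.6], "roll": 0, "grip": 0}, {"xyz": [3, 0, -0.7], "roll": 0, "grip": 0}, {"xyz": [3, 0, -0.7], "roll": 0, "grip": 0}, {"xyz": [3, 0, -0.7], "roll": 0, "grip": 0}])

```text
time_s: 5.4
position: [0.6349, 0.1627, 0.1791]
tcp_rot: [[-0.999, 0.035, 0.018], [0.035, 0.999, -0.0], [-0.018, 0.0, -1.0]]
force: [10.9, -1.7, 3.5]
opening: 0.005
grasp_force: 5.0
```

Call:
move_arm(increments=[{"xyz": [3, 0, -0.7], "roll": 0, "grip": 0}, {"xyz": [3, 0, -0.7], "roll": 0, "grip": 0}, {"xyz": [3, 0, -0.7], "roll": 0, "grip": 0}, {"xyz": [3, 0, -0.7], "roll": 0, "grip": 0}, {"xyz": [3, 0, -0.7], "roll": 0, "grip": 0}])

```text
time_s: 5.82
position: [0.6206, 0.1631, 0.1834]
tcp_rot: [[-0.999, 0.035, 0.019], [0.035, 0.999, -0.001], [-0.019, 0.0, -1.0]]
force: [10.4, -2.0, 5.1]
opening: 0.003
grasp_force: 4.9
```

Call:
move_arm(increments=[{"xyz": [2.7, 0, -0.5], "roll": 0, "grip": 0}, {"xyz": [2.7, 0, -0.5], "roll": 0, "grip": 0}, {"xyz": [2.7, 0, -0.5], "roll": 0, "grip": 0}, {"xyz": [2.7, 0, -0.4], "roll": 0, "grip": 0}, {"xyz": [2.7, 0, -0.4], "roll": 0, "grip": 0}])

```text
time_s: 6.23
position: [0.6069, 0.1634, 0.1859]
tcp_rot: [[-0.999, 0.035, 0.019], [0.035, 0.999, -0.001], [-0.019, -0.0, -1.0]]
force: [8.0, -2.3, 7.6]
opening: 0.008
grasp_force: 4.5
```

Call:
move_arm(increments=[{"xyz": [2.7, 0, -0.2], "roll": 0, "grip": 0}, {"xyz": [2.7, 0, 0], "roll": 0, "grip": 0}, {"xyz": [2.7, 0, 0], "roll": 0, "grip": 0}, {"xyz": [2.7, 0, 0], "roll": 0, "grip": 0}, {"xyz": [2.7, 0, 0], "roll": 0, "grip": 0}])

```text
time_s: 6.65
position: [0.5927, 0.1642, 0.1858]
tcp_rot: [[-0.999, 0.035, 0.017], [0.035, 0.999, -0.0], [-0.017, 0.0, -1.0]]
force: [8.2, -1.6, 6.8]
opening: 0.002
grasp_force: 4.0
```

Call:
move_arm(increments=[{"xyz": [2.8, 0, 0.1], "roll": 0, "grip": 0}, {"xyz": [2.8, 0, 0.2], "roll": 0, "grip": 0}, {"xyz": [2.8, 0, 0.2], "roll": 0, "grip": 0}, {"xyz": [2.8, 0, 0.3], "roll": 0, "grip": 0}, {"xyz": [2.8, 0, 0.4], "roll": 0, "grip": 0}])

```text
time_s: 7.07
position: [0.5787, 0.1647, 0.1846]
tcp_rot: [[-0.999, 0.035, 0.017], [0.035, 0.999, -0.0], [-0.017, 0.0, -1.0]]
force: [7.0, -2.2, 7.1]
opening: 0.006
grasp_force: 4.0
```

Call:
move_arm(increments=[{"xyz": [2.7, 0, 0.5], "roll": 0, "grip": 0}, {"xyz": [2.7, 0, 0.6], "roll": 0, "grip": 0}, {"xyz": [2.7, 0, 0.7], "roll": 0, "grip": 0}, {"xyz": [2.7, 0, 0.8], "roll": 0, "grip": 0}, {"xyz": [2.7, 0, 0.9], "roll": 0, "grip": 0}])

```text
time_s: 7.48
position: [0.5641, 0.1655, 0.1807]
tcp_rot: [[-0.999, 0.035, 0.015], [0.035, 0.999, 0.0], [-0.015, 0.001, -1.0]]
force: [5.2, -0.4, 7.7]
opening: 0.004
grasp_force: 3.7
```

Call:
move_arm(increments=[{"xyz": [2.7, 0, 0.8], "roll": 0, "grip": 0}, {"xyz": [2.7, 0, 0.9], "roll": 0, "grip": 0}, {"xyz": [2.6, 0, 1.0], "roll": 0, "grip": 0}, {"xyz": [2.6, 0, 1.1], "roll": 0, "grip": 0}, {"xyz": [2.5, 0, 1.2], "roll": 0, "grip": 0}])

```text
time_s: 7.9
position: [0.5495, 0.1661, 0.1751]
tcp_rot: [[-0.999, 0.035, 0.011], [0.035, 0.999, 0.0], [-0.011, 0.001, -1.0]]
force: [3.8, 0.0, 7.5]
opening: 0.009
grasp_force: 3.1
```

Call:
move_arm(increments=[{"xyz": [2.5, 0, 1.3], "roll": 0, "grip": 0}, {"xyz": [2.4, 0, 1.4], "roll": 0, "grip": 0}, {"xyz": [2.4, 0, 1.5], "roll": 0, "grip": 0}, {"xyz": [2.3, 0, 1.5], "roll": 0, "grip": 0}, {"xyz": [2.3, 0, 1.6], "roll": 0, "grip": 0}])

```text
time_s: 8.32
position: [0.536, 0.1666, 0.1669]
tcp_rot: [[-0.999, 0.035, 0.007], [0.035, 0.999, 0.0], [-0.007, 0.0, -1.0]]
force: [1.7, 0.0, 5.9]
opening: 0.006
grasp_force: 2.4
```

Call:
move_arm(increments=[{"xyz": [2.2, 0, 1.5], "roll": 0, "grip": 0}, {"xyz": [2.2, 0, 1.5], "roll": 0, "grip": 0}, {"xyz": [2.1, 0, 1.6], "roll": 0, "grip": 0}])

```text
time_s: 8.57
position: [0.5285, 0.1669, 0.1618]
tcp_rot: [[-0.999, 0.035, 0.005], [0.035, 0.999, 0.0], [-0.005, 0.0, -1.0]]
force: [1.7, -0.7, 5.8]
opening: 0.004
grasp_force: 1.9
```

Call:
move_arm(increments=[{"xyz": [2.0, 0, 1.6], "roll": 0, "grip": 0}, {"xyz": [2.0, 0, 1.7], "roll": 0, "grip": 0}])

```text
time_s: 8.73
position: [0.5231, 0.1671, 0.1576]
tcp_rot: [[-0.999, 0.035, 0.002], [0.035, 0.999, 0.0], [-0.002, 0.0, -1.0]]
force: [1.1, -0.4, 4.1]
opening: 0.003
grasp_force: 1.5
```

Call:
move_arm(increments=[{"xyz": [1.9, 0, 1.7], "roll": 0, "grip": 0}, {"xyz": [1.9, 0, 1.8], "roll": 0, "grip": 0}])

```text
time_s: 8.9
position: [0.5181, 0.1673, 0.1532]
tcp_rot: [[-0.999, 0.035, -0.001], [0.035, 0.999, -0.0], [0.001, -0.0, -1.0]]
force: [0.3, -0.7, 1.9]
opening: 0.006
grasp_force: 1.0
```

Call:
move_arm(increments=[{"xyz": [1.7, 0, 1.8], "roll": 0, "grip": 0}, {"xyz": [1.7, 0, 1.8], "roll": 0, "grip": 0}])

```text
time_s: 9.07
position: [0.5144, 0.1674, 0.1491]
tcp_rot: [[-0.999, 0.035, -0.002], [0.035, 0.999, -0.0], [0.002, -0.0, -1.0]]
force: [0.6, -0.1, 1.4]
opening: 0.005
grasp_force: 0.5
```

Call:
move_arm(increments=[{"xyz": [1.6, 0, 1.8], "roll": 0, "grip": 0}, {"xyz": [1.5, 0, 1.8], "roll": 0, "grip": 0}])

```text
time_s: 9.23
position: [0.5113, 0.1675, 0.1455]
tcp_rot: [[-0.999, 0.035, -0.002], [0.035, 0.999, -0.0], [0.002, -0.0, -1.0]]
force: [-0.3, -0.5, 0.7]
opening: 0.004
grasp_force: 0.1
```

Call:
move_arm(increments=[{"xyz": [0.5, 0, 0.5], "roll": 0, "grip": 0}, {"xyz": [0, 0, 0], "roll": 0, "grip": 0}, {"xyz": [0, 0, 0], "roll": 0, "grip": 0}])

```text
time_s: 9.48
position: [0.5116, 0.1675, 0.1455]
tcp_rot: [[-0.999, 0.035, -0.001], [0.035, 0.999, -0.0], [0.001, -0.0, -1.0]]
force: [0.6, 0.3, -0.2]
opening: 0.006
grasp_force: 0.0
```

Run:
```python
from h import *
im,d=bot.capture("scene"); W=cloud("scene",d)
cv2.imwrite('pics/c.png',cv2.resize(im[140:290,210:360],None,fx=3,fy=3,interpolation=3)[:,:,::-1])
```

```text
(no output)
```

View pics/c.png

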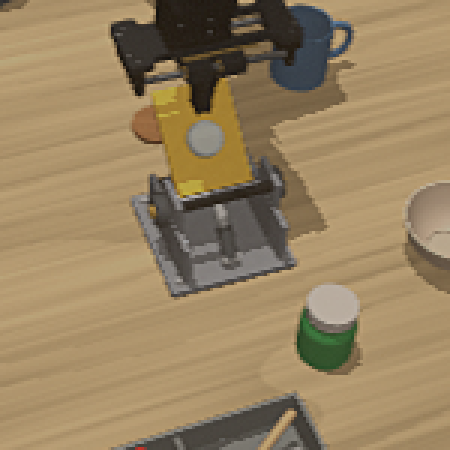

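The picture shows the step past its dead point, running down clear of the fingertip (about (205,105)). Next I retreat and go to the chuck.

Call:
move_arm(increments=[{"xyz": [0, 0, -20], "roll": 0, "grip": 100}, {"xyz": [0, 0, -30], "roll": 0, "grip": 100}, {"xyz": [0, 0, -20], "roll": 0, "grip": 100}, {"xyz": [3, -37, 0], "roll": 0, "grip": 100}, {"xyz": [3, -37, 0], "roll": 0, "grip": 100}])

```text
time_s: 9.95
position: [0.5046, 0.0944, 0.2176]
tcp_rot: [[-1.0, 0.03, 0.005], [0.03, 1.0, -0.0], [-0.005, 0.0, -1.0]]
force: [0.5, -0.1, -1.2]
opening: 0.298
grasp_force: 0.0
```

Call:
move_arm(increments=[{"xyz": [3, -37, 0], "roll": 0, "grip": 100}, {"xyz": [3, -37, 0], "roll": 0, "grip": 100}, {"xyz": [3, -37, 0], "roll": 0, "grip": 100}, {"xyz": [3, -37, 0], "roll": 0, "grip": 100}, {"xyz": [3, -37, 0], "roll": 0, "grip": 100}])

```text
time_s: 10.37
position: [0.4814, -0.0923, 0.216]
tcp_rot: [[-0.999, 0.035, 0.001], [0.035, 0.999, -0.0], [-0.001, -0.0, -1.0]]
force: [0.1, -0.4, -0.1]
opening: 0.68
grasp_force: 0.0
```

Call:
move_arm(increments=[{"xyz": [3, -37, 0], "roll": 0, "grip": 100}, {"xyz": [3, -37, 0], "roll": 0, "grip": 100}, {"xyz": [3, -37, 0], "roll": 0, "grip": 100}, {"xyz": [5, -37, 0], "roll": 0, "grip": 100}, {"xyz": [0, 0, 0], "roll": 0, "grip": 100}])

```text
time_s: 10.78
position: [0.463, -0.2455, 0.2163]
tcp_rot: [[-0.999, 0.041, 0.003], [0.04, 0.999, -0.006], [-0.003, -0.006, -1.0]]
force: [0.2, 0.5, -0.4]
opening: 0.979
grasp_force: 0.0
```

Run:
```python
from h import *
np.set_printoptions(precision=4,suppress=True)
im,d=bot.capture("top"); W=cloud("top",d); im2,d2=bot.capture("scene"); W2=cloud("scene",d2)
for n,W in(("top",W),("scene",W2)):
    P=W[(np.hypot(W[...,0]-.516,W[...,1]-.167)<.035)]
    print(n,'hist',np.percentile(P[:,2],[5,20,50,80,95]))
    Q=P[(P[:,2]>.0845)&(P[:,2]<.096)]; print(' boss',len(Q),cv2.minEnclosingCircle(Q[:,:2].astype(np.float32)),Q.mean(0))
    S=W[(abs(W[...,0]-.5)<.08)&(abs(W[...,1]-.167)<.06)&(W[...,2]>.071)&(W[...,2]<.079)]; S=S[S[:,0]<.55]
    print(' step',len(S),S.min(0),S.max(0),cv2.minAreaRect(S[:,:2].astype(np.float32)))
    C=W[(np.hypot(W[...,0]-.462,W[...,1]+.2434)<.04)&(W[...,2]>.054)&(W[...,2]<.07)]
    if len(C)>5: print(' chuck',len(C),cv2.minEnclosingCircle(C[:,:2].astype(np.float32)))
for l in("boss",):
    for n in("top","scene"):
        for k in bot.spot_in(l,n)[:2]: print(l,n,k["conf"],toworld(n,k["at"])[0])
s=bot.read_state(); print(s["position"],s["joint_positions"],s["opening"])
```

```text
top hist [0.0717 0.0738 0.0764 0.088  0.0909]
 boss 190 ((0.5156319737434387, 0.16640830039978027), 0.020588092505931854) [0.5153 0.1662 0.0886]
 step 1055 [0.4501 0.1077 0.071 ] [0.5498 0.2119 0.079 ] ((0.5002871155738831, 0.15950526297092438), (0.10179834812879562, 0.10010877996683121), 88.1910400390625)
 chuck 82 ((0.4600304365158081, -0.24299050867557526), 0.028492337092757225)
scene hist [0.0107 0.0734 0.0762 0.0877 0.0903]
 boss 77 ((0.5164309740066528, 0.16703373193740845), 0.02050090953707695) [0.518  0.1666 0.0885]
 step 415 [0.448  0.1222 0.071 ] [0.55   0.2134 0.0789] ((0.5003352165222168, 0.16823545098304749), (0.09153090417385101, 0.10014685988426208), 86.8447265625)
 chuck 110 ((0.46344342827796936, -0.24360980093479156), 0.030987907201051712)
boss top 0.76 [0.5191 0.1655 0.0736]
boss top 0.47 [0.5518 0.1613 0.0729]
boss scene 0.67 [0.524  0.1614 0.074 ]
[ 0.4623 -0.237   0.2156] [ -39.5018   22.6826   97.5246    0.0327   59.8672 -127.5267] 0.9978185243572308
```

Call:
move_arm(increments=[{"xyz": [0, -6.4, 10], "roll": 0, "grip": 100}, {"xyz": [0, 0, 30], "roll": 0, "grip": 100}, {"xyz": [0, 0, 30], "roll": 0, "grip": 100}, {"xyz": [0, 0, 30], "roll": 0, "grip": 100}, {"xyz": [0, 0, 25], "roll": 0, "grip": 100}])

```text
time_s: 11.4
position: [0.462, -0.2427, 0.0887]
tcp_rot: [[-0.999, 0.032, -0.001], [0.032, 0.999, 0.001], [0.001, 0.001, -1.0]]
force: [-0.0, -0.5, -0.2]
opening: 0.999
grasp_force: 0.0
```

Call:
move_arm(increments=[{"xyz": [0, 0, 20], "roll": 0, "grip": 100}, {"xyz": [0, 0, 20], "roll": 0, "grip": 100}, {"xyz": [0, 0, 15], "roll": 0, "grip": 100}, {"xyz": [0, 0, 5], "roll": 0, "grip": 100}, {"xyz": [0, 0, 0], "roll": 0, "grip": 100}])

```text
time_s: 11.82
position: [0.4617, -0.2427, 0.0292]
tcp_rot: [[-0.999, 0.033, -0.003], [0.033, 0.999, 0.002], [0.003, 0.002, -1.0]]
force: [-0.4, -0.1, 0.7]
opening: 0.997
grasp_force: 0.0
```

Call:
move_arm(increments=[{"xyz": [0, 0, 0], "roll": 0, "grip": 60}, {"xyz": [0, 0, 0], "roll": 0, "grip": 60}, {"xyz": [0, 0, 0], "roll": 0, "grip": 60}, {"xyz": [0, 0, 0], "roll": 0, "grip": 60}, {"xyz": [0, 0, 0], "roll": 0, "grip": 60}])

```text
time_s: 12.23
position: [0.4628, -0.2447, 0.0315]
tcp_rot: [[-0.999, 0.035, 0.001], [0.035, 0.999, -0.001], [-0.001, -0.001, -1.0]]
force: [0.5, -1.0, 0.4]
opening: 0.707
grasp_force: 0.0
```

Call:
move_arm(increments=[{"xyz": [0, 0, 0], "roll": 0, "grip": 60}, {"xyz": [0, 0, 0], "roll": 0, "grip": 60}, {"xyz": [0, 0, 0], "roll": 0, "grip": 60}, {"xyz": [0, 0, 0], "roll": 0, "grip": 60}])

```text
time_s: 12.57
position: [0.4627, -0.2445, 0.0314]
tcp_rot: [[-0.999, 0.035, 0.001], [0.035, 0.999, -0.0], [-0.001, -0.0, -1.0]]
force: [-0.3, 1.4, 5.7]
opening: 0.662
grasp_force: 30.0
```

Call:
move_arm(increments=[{"xyz": [0, 0, -5], "roll": 0, "grip": 50}, {"xyz": [0, 0, -20], "roll": 0, "grip": 50}, {"xyz": [0, 0, -30], "roll": 0, "grip": 50}, {"xyz": [0, 0, -35], "roll": 0, "grip": 50}, {"xyz": [0, 0, -35], "roll": 0, "grip": 50}])

```text
time_s: 12.98
position: [0.4614, -0.2438, 0.1563]
tcp_rot: [[-0.999, 0.035, -0.002], [0.035, 0.999, 0.002], [0.002, 0.002, -1.0]]
force: [0.6, -0.2, -2.0]
opening: 0.662
grasp_force: 30.0
```

Call:
move_arm(increments=[{"xyz": [0, 10, -20], "roll": 0, "grip": 50}, {"xyz": [-2, 20, 0], "roll": 0, "grip": 50}, {"xyz": [-3, 30, 0], "roll": 0, "grip": 50}, {"xyz": [-3, 30, 0], "roll": 0, "grip": 50}, {"xyz": [-3, 30, 0], "roll": 0, "grip": 50}])

```text
time_s: 13.4
position: [0.477, -0.1238, 0.1758]
tcp_rot: [[-0.999, 0.036, -0.0], [0.036, 0.999, 0.0], [0.0, 0.0, -1.0]]
force: [-0.2, 0.4, -1.9]
opening: 0.666
grasp_force: 30.0
```

Call:
move_arm(increments=[{"xyz": [-3, 30, 0], "roll": 0, "grip": 50}, {"xyz": [-3, 30, 0], "roll": 0, "grip": 50}, {"xyz": [-3, 30, 0], "roll": 0, "grip": 50}, {"xyz": [-3, 30, 0], "roll": 0, "grip": 50}, {"xyz": [-3, 30, 0], "roll": 0, "grip": 50}])

```text
time_s: 13.82
position: [0.4971, 0.0259, 0.1755]
tcp_rot: [[-0.999, 0.035, -0.001], [0.035, 0.999, -0.0], [0.001, -0.0, -1.0]]
force: [0.3, -0.9, -1.5]
opening: 0.666
grasp_force: 30.0
```

Call:
move_arm(increments=[{"xyz": [-3, 30, 0], "roll": 0, "grip": 50}, {"xyz": [-3, 30, 0], "roll": 0, "grip": 50}, {"xyz": [-3, 30, 0], "roll": 0, "grip": 50}, {"xyz": [-3, 30, 0], "roll": 0, "grip": 50}, {"xyz": [-3, 23, 0], "roll": 0, "grip": 50}])

```text
time_s: 14.23
position: [0.517, 0.169, 0.1754]
tcp_rot: [[-0.999, 0.034, -0.001], [0.034, 0.999, 0.0], [0.001, 0.0, -1.0]]
force: [0.6, 0.2, -2.0]
opening: 0.669
grasp_force: 30.0
```

Run:
```python
from h import *
np.set_printoptions(precision=4,suppress=True)
for i in range(3): im,d=bot.capture("top")
im2,d2=bot.capture("scene")
s=bot.read_state(); T=s["position"]; print(T,s["opening"],s["grasp_force"],s["force"]); print(s["tcp_rot"])
for n,d in(("top",d),("scene",d2)):
    W=cloud(n,d); zb=T[2]-.031
    for lo,hi in((.004,.02),(.015,.03),(.03,.056)):
        P=W[(np.hypot(W[...,0]-T[0],W[...,1]-T[1])<.034)&(W[...,2]>zb+lo)&(W[...,2]<zb+hi)]
        if len(P)<20: print(n,lo,len(P)); continue
        # cylinder fit, r=29
        from scipy.optimize import least_squares
        f=lambda c:np.hypot(P[:,0]-c[0],P[:,1]-c[1])-.029
        r=least_squares(f,T[:2],loss='soft_l1',f_scale=.002); print(n,lo,len(P),r.x,'rms',np.sqrt((f(r.x)**2).mean()),'zmin',P[:,2].min())
    P=W[(np.hypot(W[...,0]-T[0],W[...,1]-T[1])<.034)]; P=P[P[:,2]>.11]; print(n,'z pct',np.percentile(P[:,2],[1,5,10]))
cv2.imwrite('pics/d.png',np.hstack([cv2.resize(i[a:a+90,b:b+90],(400,400),interpolation=3) for i,a,b in((im2,150,240),(im,165,170))])[:,:,::-1])
```

```text
[0.517  0.1671 0.1753] 0.6670177389427365 29.999777023040224 [-0.1436 -0.6773 -2.0381]
[[-0.9995  0.033  -0.0013]
 [ 0.033   0.9995 -0.0008]
 [ 0.0013 -0.0009 -1.    ]]
top 0.004 0
top 0.015 0
top 0.03 0
top z pct [0.3545 0.3813 0.4033]
scene 0.004 59 [0.5155 0.1692] rms 0.0014050570518534494 zmin 0.14856912462331245
scene 0.015 74 [0.5163 0.1694] rms 0.003588935447058552 zmin 0.1596000856536386
scene 0.03 182 [0.5178 0.1669] rms 0.004031586369415971 zmin 0.17456371062414938
scene z pct [0.1478 0.1624 0.1759]
```

View pics/d.png

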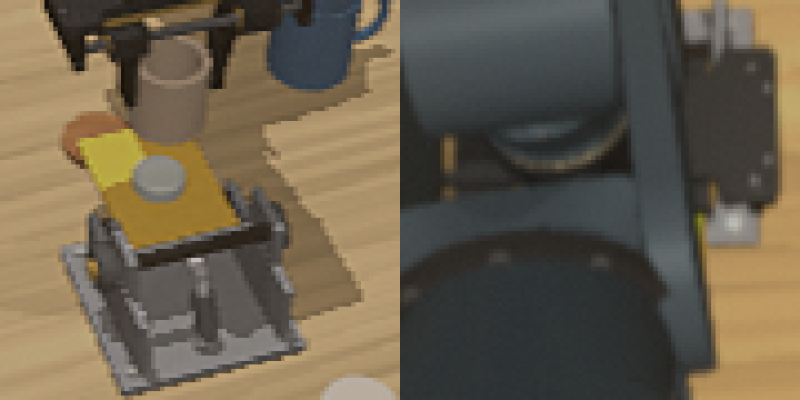

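Pale chuck held upright, centred above the boss (left view: chuck (170,100), boss (160,178)). Next I lower it.

Call:
move_arm(increments=[{"xyz": [0.6, -0.4, 15], "roll": 0, "grip": 50}, {"xyz": [0, 0, 17], "roll": 0, "grip": 50}, {"xyz": [0, 0, 12], "roll": 0, "grip": 50}, {"xyz": [0, 0, 5], "roll": 0, "grip": 50}, {"xyz": [0, 0, 0], "roll": 0, "grip": 50}])

```text
time_s: 14.85
position: [0.5159, 0.1652, 0.1255]
tcp_rot: [[-0.999, 0.036, -0.004], [0.037, 0.999, -0.001], [0.004, -0.001, -1.0]]
force: [-0.4, -0.5, -2.4]
opening: 0.664
grasp_force: 30.0
```

Call:
move_arm(increments=[{"xyz": [0, 0, 1.5], "roll": 0, "grip": 50}, {"xyz": [0, 0, 1.5], "roll": 0, "grip": 50}, {"xyz": [0, 0, 1.5], "roll": 0, "grip": 50}, {"xyz": [0, 0, 1.5], "roll": 0, "grip": 50}])

```text
time_s: 15.18
position: [0.5176, 0.1665, 0.1213]
tcp_rot: [[-0.999, 0.035, 0.001], [0.035, 0.999, 0.0], [-0.001, 0.0, -1.0]]
force: [-0.1, -0.1, -1.4]
opening: 0.667
grasp_force: 30.0
```

Call:
move_arm(increments=[{"xyz": [0, 0, 1], "roll": 0, "grip": 50}, {"xyz": [0, 0, 1], "roll": 0, "grip": 50}, {"xyz": [0, 0, 1], "roll": 0, "grip": 50}])

```text
time_s: 15.43
position: [0.5172, 0.1666, 0.1178]
tcp_rot: [[-0.999, 0.035, 0.0], [0.035, 0.999, 0.0], [-0.0, 0.0, -1.0]]
force: [0.3, 0.6, -0.7]
opening: 0.664
grasp_force: 30.0
```

Call:
move_arm(increments=[{"xyz": [0.5, 0, 0.7], "roll": 0, "grip": 50}, {"xyz": [0, 0, 0.7], "roll": 0, "grip": 50}, {"xyz": [0, 0, 0.7], "roll": 0, "grip": 50}])

```text
time_s: 15.68
position: [0.5165, 0.1666, 0.1156]
tcp_rot: [[-0.999, 0.035, -0.0], [0.035, 0.999, -0.0], [0.0, -0.0, -1.0]]
force: [-0.3, 0.5, -1.9]
opening: 0.665
grasp_force: 30.0
```

Call:
move_arm(increments=[{"xyz": [0, 0, 0.7], "roll": 0, "grip": 50}, {"xyz": [0, 0, 0.7], "roll": 0, "grip": 50}, {"xyz": [0, 0, 0], "roll": 0, "grip": 50}])

```text
time_s: 15.93
position: [0.5165, 0.1665, 0.1141]
tcp_rot: [[-0.999, 0.035, -0.0], [0.035, 0.999, -0.0], [0.0, -0.0, -1.0]]
force: [-0.8, -0.3, -1.9]
opening: 0.664
grasp_force: 30.0
```

Call:
move_arm(increments=[{"xyz": [0, 0, 1], "roll": 0, "grip": 50}, {"xyz": [0, 0, 1], "roll": 0, "grip": 50}, {"xyz": [0, 0, 1], "roll": 0, "grip": 50}, {"xyz": [0, 0, 1], "roll": 0, "grip": 50}, {"xyz": [0, 0, 1], "roll": 0, "grip": 50}])

```text
time_s: 16.35
position: [0.5166, 0.1666, 0.1091]
tcp_rot: [[-0.999, 0.035, -0.0], [0.035, 0.999, -0.0], [0.0, -0.0, -1.0]]
force: [-0.3, 0.2, -1.7]
opening: 0.663
grasp_force: 30.0
```

Call:
move_arm(increments=[{"xyz": [0, 0, 0.7], "roll": 0, "grip": 50}, {"xyz": [0, 0, 0.6], "roll": 0, "grip": 50}, {"xyz": [0, 0, 0.6], "roll": 0, "grip": 50}])

```text
time_s: 16.6
position: [0.5166, 0.1666, 0.1073]
tcp_rot: [[-0.999, 0.035, -0.0], [0.035, 0.999, 0.0], [0.0, 0.0, -1.0]]
force: [-0.3, -0.2, -0.9]
opening: 0.665
grasp_force: 30.0
```

Call:
move_arm(increments=[{"xyz": [0, 0, 0.5], "roll": 0, "grip": 50}, {"xyz": [0, 0, 0.5], "roll": 0, "grip": 50}, {"xyz": [0, 0, 0], "roll": 0, "grip": 50}])

```text
time_s: 16.85
position: [0.5166, 0.1666, 0.1063]
tcp_rot: [[-0.999, 0.035, -0.0], [0.035, 0.999, -0.0], [0.0, -0.0, -1.0]]
force: [0.2, 0.7, -3.1]
opening: 0.667
grasp_force: 30.0
```

Call:
move_arm(increments=[{"xyz": [0, 0, 0.4], "roll": 0, "grip": 50}, {"xyz": [0, 0, 0.4], "roll": 0, "grip": 50}, {"xyz": [0, 0, 0], "roll": 0, "grip": 50}])

```text
time_s: 17.1
position: [0.5166, 0.1666, 0.1055]
tcp_rot: [[-0.999, 0.035, 0.0], [0.035, 0.999, 0.0], [-0.0, 0.0, -1.0]]
force: [0.8, 0.3, -1.7]
opening: 0.667
grasp_force: 30.0
```

Call:
move_arm(increments=[{"xyz": [0, 0, 0.4], "roll": 0, "grip": 50}, {"xyz": [0, 0, 0.4], "roll": 0, "grip": 50}, {"xyz": [0, 0, 0], "roll": 0, "grip": 50}])

```text
time_s: 17.35
position: [0.5166, 0.1666, 0.1055]
tcp_rot: [[-0.999, 0.035, 0.0], [0.035, 0.999, -0.0], [-0.0, 0.0, -1.0]]
force: [-1.0, -1.0, 3.4]
opening: 0.671
grasp_force: 30.0
```

Contact is light (about 5 N) at the expected height, so it is seated. Next I release and retreat.

Call:
move_arm(increments=[{"xyz": [0, 0, 0], "roll": 0, "grip": 100}, {"xyz": [0, 0, 0], "roll": 0, "grip": 100}, {"xyz": [0, 0, 0], "roll": 0, "grip": 100}, {"xyz": [0, 0, 0], "roll": 0, "grip": 100}, {"xyz": [0, 0, 0], "roll": 0, "grip": 100}])

```text
time_s: 17.77
position: [0.5167, 0.1666, 0.1046]
tcp_rot: [[-0.999, 0.035, -0.0], [0.035, 0.999, 0.0], [0.0, 0.0, -1.0]]
force: [0.8, 0.3, 0.3]
opening: 0.949
grasp_force: 0.0
```

Call:
move_arm(increments=[{"xyz": [0, 0, 0], "roll": 0, "grip": 100}, {"xyz": [0, 0, -5], "roll": 0, "grip": 100}, {"xyz": [0, 0, -15], "roll": 0, "grip": 100}, {"xyz": [0, 0, -30], "roll": 0, "grip": 100}, {"xyz": [0, 0, -35], "roll": 0, "grip": 100}])

```text
time_s: 18.18
position: [0.515, 0.1663, 0.1892]
tcp_rot: [[-0.999, 0.035, -0.005], [0.035, 0.999, -0.001], [0.005, -0.001, -1.0]]
force: [1.0, 0.4, 0.1]
opening: 0.999
grasp_force: 0.0
```

Call:
move_arm(increments=[{"xyz": [0, -10, -35], "roll": 0, "grip": 100}, {"xyz": [0, -35, 0], "roll": 0, "grip": 100}, {"xyz": [0, -37, 0], "roll": 0, "grip": 100}, {"xyz": [0, -37, 0], "roll": 0, "grip": 100}, {"xyz": [0, -37, 0], "roll": 0, "grip": 100}])

```text
time_s: 18.6
position: [0.511, 0.0094, 0.2256]
tcp_rot: [[-0.999, 0.034, 0.001], [0.034, 0.999, -0.0], [-0.001, -0.0, -1.0]]
force: [1.0, -0.7, -0.2]
opening: 1.001
grasp_force: 0.0
```

Call:
move_arm(increments=[{"xyz": [0, -35, 0], "roll": 0, "grip": 100}, {"xyz": [0, -35, 0], "roll": 0, "grip": 100}, {"xyz": [0, -25, 0], "roll": 0, "grip": 100}, {"xyz": [0, 0, 0], "roll": 0, "grip": 100}])

```text
time_s: 18.93
position: [0.5085, -0.0891, 0.2253]
tcp_rot: [[-0.999, 0.04, 0.002], [0.04, 0.999, -0.003], [-0.002, -0.003, -1.0]]
force: [0.5, -0.2, 0.2]
opening: 0.995
grasp_force: 0.0
```

Run:
```python
from h import *
np.set_printoptions(precision=4,suppress=True)
im,d=bot.capture("top"); im2,d2=bot.capture("scene")
for n,d in(("top",d),("scene",d2)):
    W=cloud(n,d); P=W[(np.hypot(W[...,0]-.516,W[...,1]-.167)<.033)&(W[...,2]>.125)]
    A=np.c_[P[:,:2]-P[:,:2].mean(0),np.ones(len(P))]; k=P[:,2]>np.median(P[:,2])-.004
    print(n,len(P),cv2.minEnclosingCircle(P[:,:2].astype(np.float32)),'z',np.median(P[:,2]),'tilt',np.linalg.lstsq(A[k],P[k,2],rcond=None)[0])
cv2.imwrite('pics/e.png',np.hstack([cv2.resize(i[a:a+90,b:b+90],(400,400),interpolation=3) for i,a,b in((im2,150,240),(im,165,170))])[:,:,::-1])
```

```text
top 205 ((0.5158913731575012, 0.16611073911190033), 0.02899026870727539) z 0.13442247928934886 tilt [0.0017 0.0021 0.1347]
scene 123 ((0.5158455967903137, 0.16725154221057892), 0.031922847032547) z 0.1325389955224798 tilt [ 0.006  -0.009   0.1329]
```

View pics/e.png

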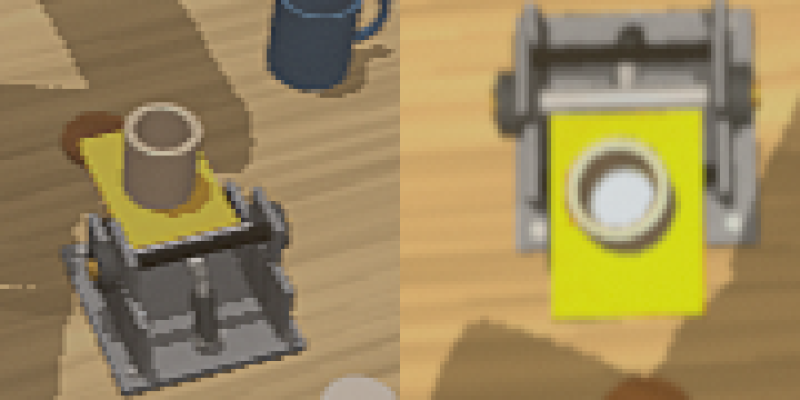

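The chuck sits upright over the boss ((160,155) on the left, (620,195) on the right). Its rim is at 134 mm and level, and the step is down.

```bash
python3 -c "
from rig import bot; print(bot.hand_in())"
```

```text
the job is handed in; nothing more can be done
None
```

The step is folded down on its stop, carried there by its own spring. The pale chuck is released, upright and fully seated on the boss (last rim reading 134 mm, level). Readings peaked near 12 N on the step and about 5 N seating the chuck, though the fixed grip held it at 30 N. Nothing else was touched, and the job was handed in at about 19 s.

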